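Load a filter cartridge through the sprung dust flap of a detector

ROBOT

A 6-joint arm with a two-finger parallel gripper is mounted at the origin on the work surface. World frame = base frame: x ahead of the robot, y to its left, z up, the work surface at z = 0. Lengths are in mm, angles in rad, forces in N, time in s.
With the tool pointing down it reaches from about 275 to 975 mm from the base axis. Payload 8.4 kg.
Tool frame: the origin (TCP) lies on the centre line of the jaws, within the pads' length; the fingertips stand ctrl.finger_overhang ahead of it and the grasp point (between the pads) lies 5 mm behind it (ctrl.finger_overhang is the distance from the TCP to the fingertips, in mm); z points along the fingers, y is the direction in which the jaws open and shut (so a half turn about z gives the same grasp; the last joint's range is limited). The gripper opens to 92 mm and grips with 3 to 60 N. Pads are 20 mm wide; open, the fingers measure 128 mm over their backs; the gripper's body (75 mm by 189 mm) begins 69 mm behind the grasp point.
Start: joints at [1.183, 0.353, 1.633, -0, 1.155, -0.002], TCP at [235.187, 579.064, 228.583] pointing down, gripper open.
Joint ranges: [-2.63, 2.63], [-0.92, 2.1], [0.06, 2.66], [-1.3, 4.44], [0, 2.69], [-3.02, 3.02]. Speed limits (rad/s): [2.22, 2.22, 2.79, 3.14, 3.14, 3.14].

INTERFACE

Orientations are given as a unit quaternion [x, y, z, w].
In Python, from plant import ctrl gives the robot as it stands.
- The arm moves only by the tool jog_arm, never from a script. Its argument "targets" is a list of rows, each a list of 7 numbers: the shift along the tool's x, y, z in m, then the turn, a rotation vector about the tool's x, y, z in degrees, then the finger opening in m, from 0 to 0.0919. In form: [[dx, dy, dz, rx, ry, rz, fingers], ...]. A call has 1 to 12 rows; each row shifts and turns the pose as measured when the row begins, along the tool's axes as they then stand; what a row does not reach is not made up. A row lasts 1/12 s, in which the tool goes at most 41.7 mm and 7.16 degrees, less where a joint would pass 70% of its speed; a pose out of reach is approached as far as the arm can. A call with a gripper value outside its range is refused whole. The fingers move at their own pace and stop on an object; "newtons" is the grip in N (left out, the last holds). Time passes only in rows, so rows that do not move let the fingers close. It gives the time, the measured TCP pose, the force and the opening at its end, in the units of the state.
- ctrl.get_obs(): the state, without advancing time (a new reading comes with each control period).
- ctrl.snapshot(name): name is "scene" or "side" or "wrist"; returns (picture, depth): 400x640x3 uint8, red, green, blue; 400x640 float32, mm along the optical axis (not along the pixel's ray), 0 where there is no reading.
- ctrl.camera_info(name): a dict with "K" (3x3 intrinsics, pixels), "xyz" and "rotation" of the camera in the world; the wrist camera has in their place "T_tool_cam" (4x4, takes a point from camera to tool coordinates, whose origin is the TCP and whose axes are the flange's). Camera axes: x right, y down, z forward; pixel columns grow to the right and rows downward; lengths in mm; the calibration is good to about 2 mm. A picture is of the moment at which its call begins: read the wrist's pose just before it. camera_info takes no time and is no camera call.
- ctrl.finish_job(): hands the job in, once; it reports no verdict.
The state is a dict: "time_s": time; "joint_positions": joint angles; "qd": joint speeds; "tau": joint torques, N m; "ee_pos": TCP position; "ee_rot": TCP orientation; "force": force on the tool from outside, world axes, zero at the start; "wrist_torque": the same for the moment, N m; "opening": opening from 0.0 (shut) to 1.0 (fully open).
Only numpy, scipy, OpenCV 4.12 (cv2) and the standard library are available. Lean on these libraries where they do the work, as an engineer would, in place of code of your own. Each camera call takes 0.05 s, during which the arm holds its last target. There are 200 camera calls.

TASK

Take the filter cartridge with the yellow head from the rack, push the detector's sprung dust flap open with it and slide it upright down into the slot behind the front wall until it meets the contact pad. Seat it on the pad with a firm push of about 12 N (less than 8 N does not make contact, more than 22 N does damage), then let go so that it stays in place and the flap springs shut around its stem. Leave the other things on the bench where they are.

Things in the scene. Friction and masses are not known exactly. Their poses are not given: they have to be found in the camera images.
- cartridge: Filter cartridge, the one with the YELLOW head, 0.08-0.17 kg, standing in one of the rack's three pockets (any of them). Origin: centre of its underside, z up. From the bottom: dark plate 14 (x) x 50 (y) x 50 mm high; stem 10 x 10 mm from 49 to 143 mm; yellow square head 22 x 22 mm from 142 to 166 mm, to be gripped from above. The same after a half turn about z.
- cartridge_head (a point): Centre of the yellow head, 154 mm above the cartridge's underside.
- rack: Fixed grey rack 34 (x) x 236 (y) x 28 mm high, three pockets 18 x 54 mm in a row at y = -75, 0 and +75 mm, pocket floors 5 mm above the bench. Origin: centre of its underside. The cartridges stand in the pockets with their axes along the rack's, within 2 mm, heads free all round.
- housing: Fixed red detector housing, 132 mm high, its top closed by a white flap. Origin: centre of its shaft, on the bench; x runs from front wall to back wall (a black lens tube sticks out of the back, +x). Shaft inside: x -20 to +20 mm, y -28 to +28 mm; walls 6 mm thick. A home cartridge stands on the pad in the slot (see slot), its x axis along the housing's, its head above the flap.
- mouth (a point): Point at the top of the shaft (z = 132 mm), over the middle of the slot: x = -11.5 mm, y = 0 in the housing's frame.
- flap (a joint): White dust flap, level and flush with the housing's top at 0 rad; swings down into the shaft to 1.4 rad against a return spring (0.06 N m shut, 0.16 N m at 1.4 rad: 2 to 6 N where the cartridge pushes; it then presses the plate towards the front wall).
- flap_hinge (a point): Middle of the flap's hinge, along y at the back edge of the shaft's mouth (x = +20 mm, z = 132 mm in the housing's frame). The flap's free edge is 39.5 mm from it, at the front wall. A notch in the middle of the free edge, 18 mm wide (y) and 19 mm long, lets the flap shut around the cartridge's stem once the plate's top is over 40 mm below the mouth.
- slot (a point): Centre of the slot's top, at x = -11.5 mm, y = 0, z = 76 mm in the housing's frame. The slot, x -20 to -3 mm and y -28 to +28 mm, lies between the front wall and a rib (bevelled above z = 76 mm, its tip at z = 83 mm, x = 0 to +4 mm). At its bottom is a sprung contact pad, 6 N/mm, 4 mm travel; its height, 12 to 36 mm above the bench, differs every time and cannot be seen: find it by feel.
- spare_blue: Same cartridge with a blue head, in another pocket: not to be moved. Origin: centre of its underside.
- spare_white: Same cartridge with a white head, in another pocket: not to be moved. Origin: centre of its underside.
- multimeter: Orange multimeter lying flat, 150 x 80 x 36 mm, bystander. Origin: centre of its underside.
- driver: Screwdriver lying on the bench, bystander.
- solvent: White bottle with red cap, 56 mm diameter, 130 mm high, bystander. Origin: centre of its underside.
- lens_post: Lens on a steel post, 106 mm high, bystander. Origin: centre of its foot.
- red_bin: Open red bin, 110 x 160 x 60 mm, bystander. Origin: centre of its underside.
There are look-alikes about, which are no part of the job. What is shaped like the cartridge but pink is not meant.

How it is judged (in metres and radians):
On the way, in this order (a step that is already met when the one before it is completed fails the run):
1. the flap is held open by the cartridge, which stands upright in the mouth (value of joint flap above 0.5 rad and contact force between cartridge and housing above 0.3 N and z of cartridge in the frame of housing below 0.119 m and x of cartridge in the frame of housing between -0.02 and 0.02 m and y of cartridge in the frame of housing between -0.01 and 0.01 m and angle between cartridge's own z axis and vertical below 0.1 rad), for 0.1 s.
2. the cartridge, down in its slot, is pressed onto the pad with at least 8 N (x of cartridge in the frame of housing between -0.0165 and -0.0065 m and y of cartridge in the frame of housing between -0.006 and 0.006 m and z of cartridge in the frame of housing below 0.039 m and angle between cartridge's own z axis and vertical below 0.1 rad and contact force between cartridge and housing above 8 N), for 0.15 s.
At the end, for the whole second after the job is handed in: The yellow-headed cartridge stands at rest and upright (within 0.1 rad) in the slot of the housing, its underside less than 39 mm above the bench, at x -16.5 to -6.5 mm and within 6 mm of y = 0 in the housing's frame, and the flap is shut (below 0.12 rad) (x of cartridge in the frame of housing between -0.0165 and -0.0065 m and y of cartridge in the frame of housing between -0.006 and 0.006 m and z of cartridge in the frame of housing below 0.039 m and angle between cartridge's own z axis and vertical below 0.1 rad and value of joint flap below 0.12 rad and linear speed of cartridge below 0.01 m/s); the robot touches nothing.
It fails at once if the cartridge is pushed against the housing, its flap or its pad with more than 22 N (contact force between cartridge and housing above 22 N).
It fails at once if another loose thing on the bench is moved by more than 15 mm (distance of any of spare_blue, spare_white, multimeter, driver, solvent, lens_post, red_bin from where it was at the start of the episode above 0.015 m).
It also fails if it takes over 46 s, if anything falls off the work surface, if the arm or the gripper's body presses on something with over 40 N, if the wrist force passes 120 N, or if a joint passes its speed limit or range.

## Working session

There is one attempt and no reset: what is moved stays moved. The work goes in short steps, Python scripts to look and compute and a tool call to move; the robot and the scene stay as the last step left them, time stands still between calls to the robot, and variables do not carry over. Pictures are saved under pics/ and viewed, about 8 in all and at most 12, crops included, and the job is handed in when it is done.

Besides the shell and the picture viewer there is one more tool, called after "Request:" as name([rows], argument=value, ...), one row to a line, values as JSON. jog_arm: Moves the arm, as the interface text tells. Its arguments: {"type":"object","properties":{"targets":{"type":"array","items":{"type":"array","items":{"type":"number"}}},"newtons":{"type":"number"}},"required":["targets"]}

```bash
mkdir -p pics; ls; cat > h.py <<'E'
import numpy as np, cv2
from scipy.spatial.transform import Rotation as R
from plant import ctrl
def look(cam,name=None):
    o=ctrl.get_obs(); ci=ctrl.camera_info(cam); p,d=ctrl.snapshot(cam)
    if cam=="wrist":
        T=np.eye(4); T[:3,:3]=R.from_quat(o["ee_rot"]).as_matrix(); T[:3,3]=o["ee_pos"]
        T=T@np.array(ci["T_tool_cam"])
    else:
        T=np.eye(4); r=np.array(ci["rotation"]); T[:3,:3]=r if r.shape==(3,3) else R.from_quat(r).as_matrix(); T[:3,3]=ci["xyz"]
    if name: cv2.imwrite(f"pics/{name}.png",p[:,:,::-1])
    return p,d,np.array(ci["K"]),T
def cloud(d,K,T):
    v,u=np.mgrid[:d.shape[0],:d.shape[1]]
    P=np.stack([(u-K[0,2])/K[0,0]*d,(v-K[1,2])/K[1,1]*d,d],-1)
    return P@T[:3,:3].T+T[:3,3]
E
python3 - <<'E'
from h import *
o=ctrl.get_obs(); print(o, ctrl.finger_overhang)
for c in("scene","side"):
    p,d,K,T=look(c,c+"0"); print(c,K[0,0],T)
    np.savez(f"{c}0.npz",p=p,d=d,K=K,T=T)
a=np.vstack([cv2.imread("pics/scene0.png"),cv2.imread("pics/side0.png")])
E
```

```text
pics
{'time_s': 0.0, 'joint_positions': array([ 1.18254829e+00,  3.53622861e-01,  1.63414652e+00, -3.64658940e-05,
        1.15522497e+00, -2.41042484e-03]), 'qd': array([ 0.00119122, -0.00057164, -0.00074462, -0.0023463 ,  0.00038683,
       -0.00182132]), 'tau': array([ 3.41939063e-03, -5.93868542e+01, -3.34223878e+01,  7.01133697e-02,
        2.31865811e-02, -6.83409212e-05]), 'ee_pos': array([235.0391353 , 578.58787631, 227.8741923 ]), 'ee_rot': array([ 1.91717083e-01,  9.81449983e-01, -6.90755094e-04, -1.19668049e-04]), 'force': array([ 1.00296125, -0.46525936,  0.11634287]), 'wrist_torque': array([-0.00895722, -0.0382502 ,  0.0038869 ]), 'opening': 1.0044979354464558} 14.0
scene 405.4400271328479 [[-6.63372003e-01  5.90983584e-01 -4.58994542e-01  1.12891356e+03]
 [ 7.48204238e-01  5.33131691e-01 -3.94919002e-01  5.00582385e+02]
 [ 1.13138895e-02 -6.05399871e-01 -7.95841060e-01  1.07533621e+03]
 [ 0.00000000e+00  0.00000000e+00  0.00000000e+00  1.00000000e+00]]
side 398.6359508506555 [[-9.41861059e-01 -1.72044737e-01  2.88614544e-01  2.33035727e+02]
 [-3.35366039e-01  5.34199727e-01 -7.75989866e-01  1.00814728e+03]
 [-2.06728380e-02 -8.27666153e-01 -5.60839882e-01  8.15381360e+02]
 [ 0.00000000e+00  0.00000000e+00  0.00000000e+00  1.00000000e+00]]
```

View pics/scene0.png

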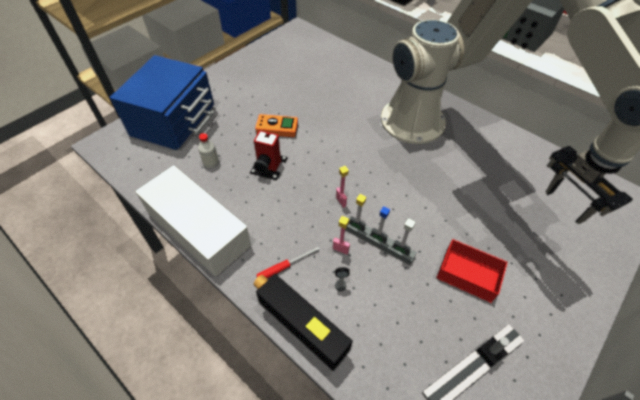

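View pics/side0.png

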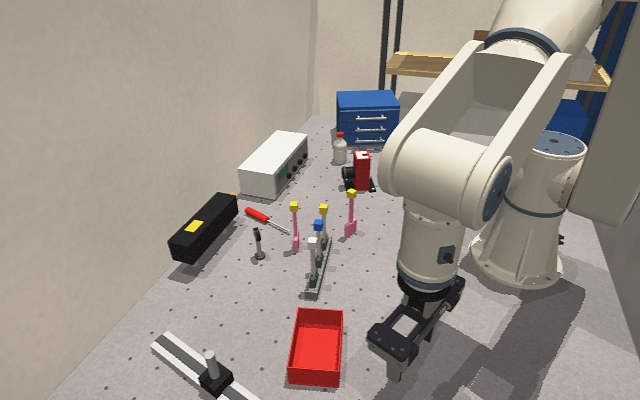

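The scene view shows the rack with the yellow head at (361,200), blue (384,212) and white (410,224). The two pink decoys with yellow heads are at (343,170) and (343,221). The red housing is at (267,150), with its lens tube towards the lower left.

```bash
python3 - <<'E'
from h import *
for c in("scene","side"):
    z=np.load(c+"0.npz"); p,d,K,T=z["p"],z["d"],z["K"],z["T"]; C=cloud(d,K,T)
    hsv=cv2.cvtColor(p,cv2.COLOR_RGB2HSV); H,S,V=[hsv[...,i].astype(int) for i in range(3)]
    ms=dict(yellow=(H>22)&(H<34)&(S>130)&(V>90),blue=(H>105)&(H<125)&(S>130)&(V>80),pink=((H>160)|(H<3))&(S>60)&(S<170)&(V>120),red=((H<6)|(H>174))&(S>180)&(V>60), dark=(V<60), grn=(H>60)&(H<100)&(S>25)&(V<110))
    for k,m in ms.items():
        m=m&(d>0)&(C[...,2]>8)&(C[...,2]<185)&(C[...,0]>-400)
        n,l,s,_=cv2.connectedComponentsWithStats(m.astype(np.uint8))
        for i in range(1,n):
            if s[i,4]>=25:
                q=C[l==i]; print(c,k,s[i],q.mean(0).round(),np.percentile(q,5,0).round(),np.percentile(q,95,0).round())
    # housing top flap/top points z 125..140 near red
E
```

```text
scene yellow [340 167   8   9  53] [491.  46. 163.] [481.  36. 156.] [499.  55. 168.]
scene yellow [357 195   9  10  65] [544. 152. 168.] [531. 142. 158.] [552. 160. 173.]
scene yellow [340 217   9  10  70] [628. 160. 161.] [617. 150. 153.] [638. 169. 168.]
scene yellow [305 317  25  24 328] [880. 291. 122.] [864. 267. 119.] [895. 315. 125.]
scene blue [ 110   56   96   61 3108] [ 626. -671.  178.] [ 506. -780.  167.] [ 741. -567.  183.]
scene blue [381 207   8  10  59] [533. 225. 169.] [523. 216. 162.] [540. 234. 173.]
scene pink [253 131  24  15  57] [ 542. -242.  132.] [ 502. -279.  129.] [ 564. -212.  135.]
scene pink [336 187  11  14  66] [491.  46.  51.] [482.  24.  42.] [499.  66.  69.]
scene pink [333 236  17  12 103] [630. 158.  49.] [618. 138.  36.] [639. 180.  63.]
scene pink [441 239  67  56 130] [413. 483.  55.] [374. 398.  24.] [473. 571.  63.]
scene red [200 134   7   7  40] [ 663. -403.  129.] [ 654. -417.  124.] [ 672. -393.  133.]
scene red [255 140  23  30 251] [ 547. -226.   93.] [ 529. -257.   24.] [ 563. -207.  127.]
scene red [ 438  241   68   61 1296] [444. 49
[... 2853 characters left out ...]
 590. -199.   81.]
side dark [286 173   6   6  28] [ 787. -161.   47.] [ 781. -199.   31.] [ 795. -151.   56.]
side dark [ 168  193   70   72 2363] [865. 269. 101.] [846. 133.  59.] [906. 371. 122.]
side dark [255 232   6  10  38] [706. 245.  91.] [700. 238.  78.] [712. 249. 102.]
side dark [316 261   6   7  32] [524. 245.  38.] [520. 230.  24.] [529. 250.  51.]
side dark [310 279   6   9  40] [514. 319.  37.] [510. 307.  25.] [519. 323.  49.]
side dark [199 362  35  37 607] [605. 643.  44.] [585. 616.  25.] [635. 663.  52.]
side grn [277 162  12  19  82] [ 794. -127.   83.] [ 792. -170.   67.] [796. -88.  98.]
side grn [314 274   4  13  28] [512. 297.  32.] [509. 279.  20.] [515. 315.  47.]
```

```bash
cat >> h.py <<'E'
def plan(x,y,z,yaw):
    "target TCP world mm, jaw (tool y) yaw deg, tool straight down -> shift in present tool axes (m), rot vector deg"
    o=ctrl.get_obs(); r=R.from_quat(o["ee_rot"])
    c,s=np.cos(np.radians(yaw)),np.sin(np.radians(yaw))
    t=R.from_matrix(np.array([[-s,c,0],[c,s,0],[0,0,-1]]).T.T)
    if False: pass
    sh=r.inv().apply(np.array([x,y,z])-o["ee_pos"])/1000; rv=np.degrees((r.inv()*t).as_rotvec())
    print("t",round(o["time_s"],2),"shift",sh.round(4),"norm",np.linalg.norm(sh).round(4),"rot",rv.round(2),"after-rot shift",t.inv().apply(np.array([x,y,z])-o["ee_pos"]).round(1),"F",o["force"].round(1),"open",round(o["opening"],3),"pos",o["ee_pos"].round(1))
E
python3 - <<'E'
from h import *
print(np.array(ctrl.camera_info("wrist")["T_tool_cam"]).round(3),ctrl.camera_info("wrist")["K"])
# check: columns: x=(-s.. )
for yaw in (67.8,0):
    c,s=np.cos(np.radians(yaw)),np.sin(np.radians(yaw)); print(np.array([[-s,c,0],[c,s,0],[0,0,-1]]))
plan(535,-235,330,0)
E
```

```text
[[ 0.00000e+00 -9.68000e-01 -2.52000e-01  7.02990e+01]
 [ 1.00000e+00  0.00000e+00  1.00000e-03 -1.43500e+00]
 [-1.00000e-03 -2.52000e-01  9.68000e-01 -1.56263e+02]
 [ 0.00000e+00  0.00000e+00  0.00000e+00  1.00000e+00]] [[278.51880842   0.         321.39614864]
 [  0.         278.51880842 195.43109498]
 [  0.           0.           1.        ]]
[[-0.92587058  0.37784079  0.        ]
 [ 0.37784079  0.92587058  0.        ]
 [ 0.          0.         -1.        ]]
[[-0.  1.  0.]
 [ 1.  0.  0.]
 [ 0.  0. -1.]]
t 0.1 shift [-0.5841 -0.6411 -0.1012] norm 0.8732 rot [-6.00e-02  4.00e-02  6.79e+01] after-rot shift [-813.7  300.  -102. ] F [ 0.1  0.4 -0.7] open 1.001 pos [235.  578.7 228. ]
```

Request:
jog_arm([
  [-0.0278, -0.0305, -0.0048, 0, 0, 0, 0.06],
  [-0.0278, -0.0305, -0.0048, 0, 0, 0, 0.06],
  [-0.0278, -0.0305, -0.0048, 0, 0, 0, 0.06],
  [-0.0278, -0.0305, -0.0048, 0, 0, 0, 0.06],
  [-0.0278, -0.0305, -0.0048, 0, 0, 0, 0.06],
  [-0.0278, -0.0305, -0.0048, 0, 0, 0, 0.06],
  [-0.0278, -0.0305, -0.0048, 0, 0, 0, 0.06],
  [-0.0278, -0.0305, -0.0048, 0, 0, 0, 0.06],
  [-0.0278, -0.0305, -0.0048, 0, 0, 0, 0.06],
  [-0.0278, -0.0305, -0.0048, 0, 0, 0, 0.06],
  [-0.0278, -0.0305, -0.0048, 0, 0, 0, 0.06],
  [-0.0278, -0.0305, -0.0048, 0, 0, 0, 0.06],
])

```text
time_s: 1.1
ee_pos: [402.7, 113.4, 281.7]
ee_rot: [0.186, 0.983, -0.002, -0.001]
force: [0.3, 0.2, -0.5]
opening: 0.655
```

Request:
jog_arm([
  [-0.0278, -0.0305, -0.0048, 0, 0, 0, 0.06],
  [-0.0278, -0.0305, -0.0048, 0, 0, 0, 0.06],
  [-0.0278, -0.0305, -0.0048, 0, 0, 0, 0.06],
  [-0.0278, -0.0305, -0.0048, 0, 0, 0, 0.06],
  [-0.0278, -0.0305, -0.0048, 0, 0, 0, 0.06],
  [-0.0278, -0.0305, -0.0048, 0, 0, 0, 0.06],
  [-0.0278, -0.0305, -0.0048, 0, 0, 0, 0.06],
  [-0.0278, -0.0305, -0.0048, 0, 0, 0, 0.06],
  [-0.0278, -0.0305, -0.0048, 0, 0, 0, 0.06],
])

```text
time_s: 1.85
ee_pos: [529.5, -236.9, 325.3]
ee_rot: [0.187, 0.982, -0.002, -0.002]
force: [0.8, 0.1, 0.4]
opening: 0.654
```

Request:
jog_arm([
  [0, 0, 0, 0, 0, 7.1, 0.06],
  [0, 0, 0, 0, 0, 7.1, 0.06],
  [0, 0, 0, 0, 0, 7.1, 0.06],
  [0, 0, 0, 0, 0, 7.1, 0.06],
  [0, 0, 0, 0, 0, 7.1, 0.06],
  [0, 0, 0, 0, 0, 7.1, 0.06],
  [0, 0, 0, 0, 0, 7.1, 0.06],
  [0, 0, 0, 0, 0, 7.1, 0.06],
  [0, 0, 0, 0, 0, 7.1, 0.06],
])

```text
time_s: 2.6
ee_pos: [529.8, -247.2, 321.0]
ee_rot: [0.683, 0.73, -0.004, -0.002]
force: [0.0, -0.1, -0.3]
opening: 0.654
```

```bash
python3 - <<'E'
from h import *
plan(535,-235,330,0)
p,d,K,T=look("wrist","w1"); np.savez("w1.npz",p=p,d=d,K=K,T=T); print(ctrl.get_obs()["joint_positions"].round(2))
E
```

```text
t 2.6 shift [ 0.0118  0.0059 -0.0091] norm 0.016 rot [-0.52  0.15  3.84] after-rot shift [12.2  5.2 -9. ] F [ 0.  -0.1 -0.3] open 0.654 pos [ 529.8 -247.2  321. ]
[-0.44  0.22  1.61 -0.01  1.32 -0.49]
```

View pics/w1.png

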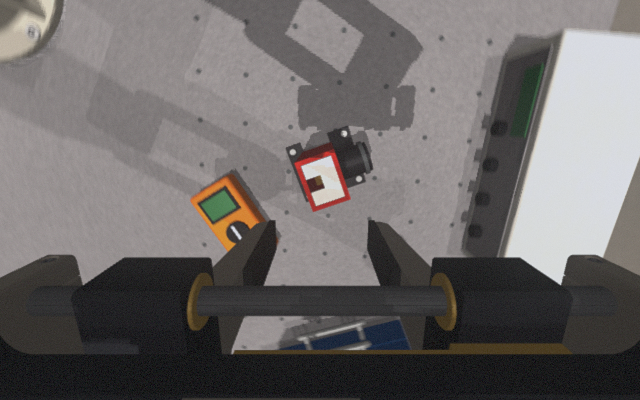

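The wrist view shows the red-rimmed top at about (322,180). The white flap's notch is at (316,184) towards the left, which is the front, and the lens tube is to the right. I'll fit the top rectangle.

```bash
cat >> h.py <<'E'
def housing(p,d,K,T):
    hsv=cv2.cvtColor(p,cv2.COLOR_RGB2HSV).astype(int); H,S,V=hsv[...,0],hsv[...,1],hsv[...,2]
    red=((H<8)|(H>172))&(S>140)&(V>60)
    C=cloud(d,K,T); print("red z pct",np.percentile(C[red&(d>0)][:,2],[50,80,95]).round(1))
    # ray-cast red pixels onto z=132, outline of top
    v,u=np.mgrid[:400,:640]; r=np.stack([(u-K[0,2])/K[0,0],(v-K[1,2])/K[1,1],np.ones(u.shape)],-1)@T[:3,:3].T
    G=T[:3,3]+r*((132-T[2,3])/r[...,2])[...,None]
    m=red&(abs(C[...,2]-132)<7); n,l,s,_=cv2.connectedComponentsWithStats(m.astype(np.uint8)); k=1+s[1:,4].argmax(); m=l==k
    hull=cv2.convexHull(G[m][:,:2].astype(np.float32)); rect=cv2.minAreaRect(hull); print("rect",rect,"box",cv2.boxPoints(rect).round(1).tolist(),"box px",s[k])
    f=(S<60)&(V>150)&(abs(C[...,2]-132)<7)
    fx=G[f][:,:2]; fx=fx[np.linalg.norm(fx-np.array(rect[0]),axis=1)<50]; print("flap rect",cv2.minAreaRect(cv2.convexHull(fx.astype(np.float32))))
    return rect
E
python3 - <<'E'
from h import *
z=np.load("w1.npz"); housing(z["p"],z["d"],z["K"],z["T"])
for c in("scene","side"):
    z=np.load(c+"0.npz"); print(c); housing(z["p"],z["d"],z["K"],z["T"]) 
E
```

```text
red z pct [132.1 132.7 133.3]
rect ((529.453125, -248.75680541992188), (51.94984436035156, 68.1576919555664), 23.820154190063477) box [[491.8999938964844, -228.10000610351562], [519.5, -290.3999938964844], [567.0, -269.3999938964844], [539.5, -207.10000610351562]] box px [294 149  56  62 722]
flap rect ((529.6347045898438, -249.102783203125), (39.48634338378906, 55.18990707397461), 23.445476531982422)
scene
red z pct [ 21.6  52.1 115.6]
rect ((540.114013671875, -224.25823974609375), (45.51887893676758, 80.46338653564453), 63.67267608642578) box [[494.0, -226.8000030517578], [566.0999755859375, -262.5], [586.2999877929688, -221.6999969482422], [514.0999755859375, -186.0]] box px [255 135  24  13  49]
flap rect ((529.4347534179688, -247.06272888183594), (41.47209167480469, 56.512264251708984), 26.8560733795166)
side
red z pct [13.1 50.  91.5]
rect ((529.01904296875, -239.43096923828125), (52.907615661621094, 83.21965026855469), 20.821422576904297) box [[489.5, -209.89999389648438], [519.0999755859375, -287.70001220703125], [568.5, -268.8999938964844], [539.0, -191.10000610351562]] box px [354 150  16  12  63]
flap rect ((530.8143920898438, -247.09710693359375), (38.90538787841797, 52.934112548828125), 24.617637634277344)
```

Housing centre (529.5, -248.8), yaw 23.8°; the fit is 52×68 as expected. Next I'll look at the yellow head.

```bash
python3 - <<'E'
from h import *
plan(541,135,300,8.5)
E
```

```text
t 2.65 shift [0.3809 0.0334 0.0198] norm 0.3828 rot [-0.54  0.1  -5.2 ] after-rot shift [376.3  67.6  21. ] F [ 0.2 -0.3  0.2] open 0.654 pos [ 529.8 -247.1  321. ]
```

Request:
jog_arm([
  [0.038, 0.0033, 0.002, 0, 0, 0, 0.06],
  [0.038, 0.0033, 0.002, 0, 0, 0, 0.06],
  [0.038, 0.0033, 0.002, 0, 0, 0, 0.06],
  [0.038, 0.0033, 0.002, 0, 0, 0, 0.06],
  [0.038, 0.0033, 0.002, 0, 0, 0, 0.06],
  [0.038, 0.0033, 0.002, 0, 0, 0, 0.06],
  [0.038, 0.0033, 0.002, 0, 0, 0, 0.06],
  [0.038, 0.0033, 0.002, 0, 0, 0, 0.06],
  [0.038, 0.0033, 0.002, 0, 0, 0, 0.06],
  [0.038, 0.0033, 0.002, 0, 0, 0, 0.06],
  [0, 0, 0, -0.5, 0, -5.2, 0.06],
  [0, 0, 0, 0, 0, 0, 0.06],
])

```text
time_s: 3.65
ee_pos: [534.3, 149.9, 295.1]
ee_rot: [0.64, 0.768, -0.002, -0.001]
force: [-0.2, -0.3, -0.5]
opening: 0.65
```

```bash
cat >> h.py <<'E'
def heads(p,d,K,T):
    hsv=cv2.cvtColor(p,cv2.COLOR_RGB2HSV).astype(int); H,S,V=hsv[...,0],hsv[...,1],hsv[...,2]
    C=cloud(d,K,T)
    for nm,m in dict(yellow=(H>20)&(H<36)&(S>120)&(V>90),blue=(H>105)&(H<125)&(S>120)&(V>80)).items():
        m=m&(C[...,2]>155)&(C[...,2]<185); n,l,s,_=cv2.connectedComponentsWithStats(m.astype(np.uint8))
        for i in range(1,n):
            if s[i,4]<100: continue
            q=C[l==i]; zt=np.percentile(q[:,2],80); q=q[abs(q[:,2]-zt)<3]; print(nm,s[i].tolist(),"z",zt.round(1),cv2.minAreaRect(cv2.convexHull(q[:,:2].astype(np.float32))))
E
python3 - <<'E'
from h import *
plan(541,151,154,8.5)
p,d,K,T=look("wrist","w2"); np.savez("w2.npz",p=p,d=d,K=K,T=T); heads(p,d,K,T)
E
```

```text
t 3.65 shift [1.000e-04 7.400e-03 1.411e-01] norm 0.1413 rot [-0.23  0.1   1.93] after-rot shift [1.000e-01 6.800e+00 1.411e+02] F [-0.2 -0.3 -0.5] open 0.65 pos [534.3 149.9 295.1]
yellow [316, 182, 21, 23, 439] z 171.7 ((538.7522583007812, 147.701171875), (21.012685775756836, 20.571809768676758), 10.721510887145996)
yellow [395, 188, 24, 23, 467] z 166.5 ((625.8173828125, 156.23452758789062), (22.15796661376953, 21.68263816833496), 15.848786354064941)
yellow [265, 263, 12, 22, 120] z 166.3 ((493.84051513671875, 39.406524658203125), (22.088623046875, 8.052451133728027), 78.1628646850586)
blue [319, 110, 22, 23, 497] z 171.7 ((528.4463500976562, 221.01211547851562), (20.6727237701416, 20.79236602783203), 10.599515914916992)
```

View pics/w2.png

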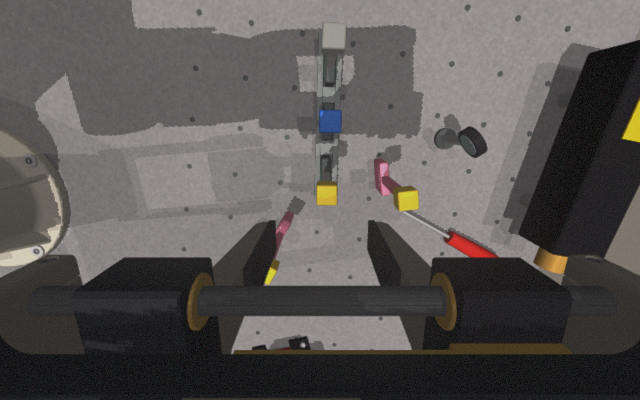

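The yellow rack head is at px (327,193), centre (538.7,147.7), with blue at (330,121). The rack yaw is about 9°. The fingers clear both pink decoys.

```bash
python3 - <<'E'
from h import *
plan(538.7,147.7,154,9.3)
E
```

```text
t 3.7 shift [-0.0026  0.0045  0.1411] norm 0.1412 rot [-0.24  0.06  0.77] after-rot shift [ -2.7   3.9 141.1] F [ 0.7 -0.   0.1] open 0.652 pos [534.4 149.7 295.1]
```

Request:
jog_arm([
  [-0.0026, 0.0045, 0.02, -0.2, 0, 0.8, 0.06],
  [0, 0, 0.025, 0, 0, 0, 0.06],
  [0, 0, 0.025, 0, 0, 0, 0.06],
  [0, 0, 0.02, 0, 0, 0, 0.06],
  [0, 0, 0.015, 0, 0, 0, 0.06],
  [0, 0, 0, 0, 0, 0, 0.06],
])

```text
time_s: 4.2
ee_pos: [541.1, 142.5, 188.0]
ee_rot: [0.652, 0.758, 0.0, 0.001]
force: [-0.8, -0.4, -0.2]
opening: 0.652
```

```bash
python3 - <<'E'
from h import *
plan(538.7,147.7,154,9.3)
E
```

```text
t 4.2 shift [ 0.0055 -0.0017  0.034 ] norm 0.0345 rot [ 0.14  0.1  -0.71] after-rot shift [ 5.5 -1.5 34. ] F [-0.8 -0.4 -0.2] open 0.652 pos [541.1 142.5 188. ]
```

Request:
jog_arm([
  [0.0055, -0.0017, 0.01, 0.1, 0.1, -0.7, 0.06],
  [0, 0, 0.012, 0, 0, 0, 0.06],
  [0, 0, 0.01, 0, 0, 0, 0.06],
  [0, 0, 0, 0, 0, 0, 0.06],
  [0, 0, 0, 0, 0, 0, 0.06],
])

```text
time_s: 4.62
ee_pos: [539.8, 145.8, 154.9]
ee_rot: [0.649, 0.761, 0.001, 0.001]
force: [0.2, 0.4, 0.6]
opening: 0.655
```

```bash
python3 - <<'E'
from h import *
plan(538.7,147.7,154,9.3)
E
```

```text
t 4.62 shift [ 0.002  -0.0008  0.0009] norm 0.0024 rot [ 0.11 -0.01 -0.24] after-rot shift [ 2.  -0.7  0.9] F [0.2 0.4 0.6] open 0.655 pos [539.8 145.8 154.9]
```

Request:
jog_arm([
  [0.002, -0.0008, 0, 0.1, 0, -0.2, 0.06],
  [0, 0, 0, 0, 0, 0, 0.0],
  [0, 0, 0, 0, 0, 0, 0.0],
  [0, 0, 0, 0, 0, 0, 0.0],
  [0, 0, 0, 0, 0, 0, 0.0],
  [0, 0, 0, 0, 0, 0, 0.0],
  [0, 0, 0, 0, 0, 0, 0.0],
  [0, 0, 0, 0, 0, 0, 0.0],
], newtons=45)

```text
time_s: 5.28
ee_pos: [540.1, 148.6, 157.5]
ee_rot: [0.647, 0.762, 0.002, 0.001]
force: [-0.3, -0.4, -1.1]
opening: 0.236
```

```bash
python3 - <<'E'
from h import *
plan(538.7,147.7,154,9.3)
E
```

```text
t 5.28 shift [-0.0006 -0.0015  0.0035] norm 0.0039 rot [ 0.23 -0.03  0.01] after-rot shift [-0.6 -1.5  3.5] F [-0.3 -0.4 -1.1] open 0.236 pos [540.1 148.6 157.5]
```

Request:
jog_arm([
  [0, 0, -0.01, 0, 0, 0, 0.0],
  [0, 0, -0.02, 0, 0, 0, 0.0],
  [0, 0, -0.03, 0, 0, 0, 0.0],
  [0, 0, -0.035, 0, 0, 0, 0.0],
  [0, 0, -0.035, 0, 0, 0, 0.0],
  [0, 0, -0.03, 0, 0, 0, 0.0],
  [0, 0, -0.015, 0, 0, 0, 0.0],
  [0, 0, 0, 0, 0, 0, 0.0],
])

```text
time_s: 5.95
ee_pos: [537.6, 147.7, 343.1]
ee_rot: [0.647, 0.762, 0.0, 0.0]
force: [0.7, 0.1, -1.2]
opening: 0.234
```

```bash
python3 - <<'E'
from h import *
plan(521,-252.4,335,23.8)
p,d,K,T=look("side","s2")
cv2.imwrite("pics/s2c.png",cv2.resize(p[60:320,200:520,::-1],None,fx=2,fy=2))
E
```

```text
t 5.95 shift [-0.3922 -0.081   0.008 ] norm 0.4005 rot [  0.06   0.   -14.51] after-rot shift [-359.4 -176.6    8.1] F [ 0.7  0.1 -1.2] open 0.234 pos [537.6 147.7 343.1]
```

View pics/s2c.png

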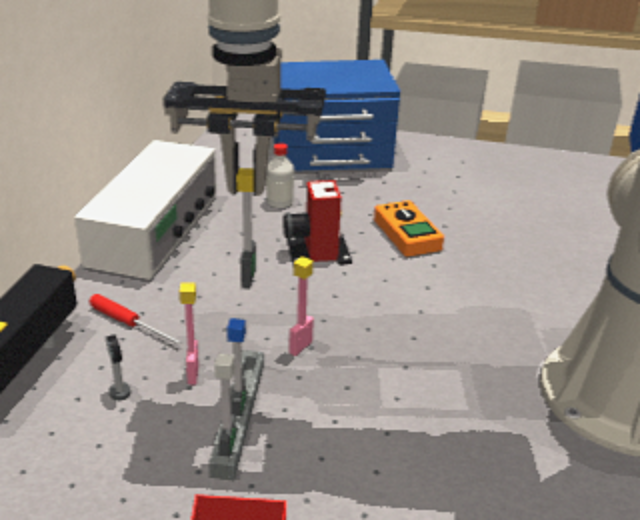

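The cartridge is held upright (crop px about (247,225)), clear of everything. I'll move to above the mouth.

Request:
jog_arm([
  [-0.02, -0.004, 0.0004, 0, 0, 0, 0],
  [-0.038, -0.008, 0.0008, 0, 0, 0, 0],
  [-0.038, -0.008, 0.0008, 0, 0, 0, 0],
  [-0.038, -0.008, 0.0008, 0, 0, 0, 0],
  [-0.038, -0.008, 0.0008, 0, 0, 0, 0],
  [-0.038, -0.008, 0.0008, 0, 0, 0, 0],
  [-0.038, -0.008, 0.0008, 0, 0, 0, 0],
  [-0.038, -0.008, 0.0008, 0, 0, 0, 0],
  [-0.038, -0.008, 0.0008, 0, 0, 0, 0],
  [-0.038, -0.008, 0.0008, 0, 0, 0, 0],
  [-0.02, -0.004, 0.0004, 0, 0, 0, 0],
  [0, 0, 0, 0, 0, -7.1, 0],
])

```text
time_s: 7.0
ee_pos: [510.1, -256.5, 312.8]
ee_rot: [0.597, 0.802, -0.004, -0.011]
force: [-0.2, -0.1, -1.0]
opening: 0.239
```

Request:
jog_arm([
  [0, 0, 0, 0, 0, -7.1, 0],
  [0, 0, 0, 0, 0, 0, 0],
  [0, 0, 0, 0, 0, 0, 0],
])

```text
time_s: 7.25
ee_pos: [506.9, -258.2, 306.8]
ee_rot: [0.545, 0.838, -0.004, -0.016]
force: [-0.3, -1.0, -0.4]
opening: 0.236
```

```bash
python3 - <<'E'
from h import *
plan(521,-252.4,320,23.8)
p,d,K,T=look("wrist","w3"); np.savez("w3.npz",p=p,d=d,K=K,T=T); housing(p,d,K,T); heads(p,d,K,T)
E
```

```text
t 7.25 shift [-0.0001  0.015  -0.0136] norm 0.0202 rot [-1.42 -1.28  0.15] after-rot shift [ -0.4  15.3 -13.2] F [-0.3 -1.  -0.4] open 0.236 pos [ 506.9 -258.2  306.8]
red z pct [ 24.5 131.5 132.8]
rect ((529.8447265625, -248.22525024414062), (51.07024002075195, 66.9019546508789), 24.215457916259766) box [[492.79998779296875, -228.1999969482422], [520.2999877929688, -289.20001220703125], [566.9000244140625, -268.29998779296875], [539.4000244140625, -207.1999969482422]] box px [325 158  44  55 558]
flap rect ((530.1729125976562, -249.1698760986328), (38.765201568603516, 54.443511962890625), 24.387935638427734)
```

View pics/w3.png

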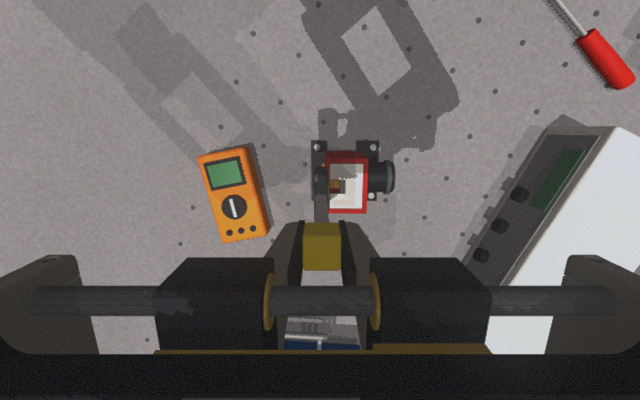

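The wrist view shows the housing at (345,182), the held head at (322,246), and the stem and plate in front of the flap. The housing estimate hasn't changed. I'll level the tool, shift, then measure the head and plate in the grip.

Request:
jog_arm([
  [0, 0.007, -0.008, -1.4, -1.3, 0.2, 0],
  [0, 0.006, -0.004, 0, 0, 0, 0],
  [0, 0, 0, 0, 0, 0, 0],
  [0, 0, 0, 0, 0, 0, 0],
])

```text
time_s: 7.63
ee_pos: [520.3, -250.3, 319.0]
ee_rot: [0.549, 0.836, 0.0, 0.001]
force: [-0.6, 0.2, -2.0]
opening: 0.233
```

```bash
cat >> h.py <<'E'
def held():
    o=ctrl.get_obs(); p,d,K,T=look("wrist"); C=cloud(d,K,T)
    hsv=cv2.cvtColor(p,cv2.COLOR_RGB2HSV).astype(int); H,S,V=hsv[...,0],hsv[...,1],hsv[...,2]
    L=R.from_quat(o["ee_rot"]).inv().apply((C-o["ee_pos"]).reshape(-1,3)).reshape(C.shape)  # tool frame
    m=(H>18)&(H<36)&(S>120)&(d>0)&(abs(L[...,0])<30)&(abs(L[...,1])<25)&(abs(L[...,2])<40)
    q=L[m]; zt=np.percentile(q[:,2],10); t=q[q[:,2]<zt+2.5]; print("head top tool z",zt.round(1),"x",np.percentile(t[:,0],[2,98]).round(1),"y",np.percentile(t[:,1],[2,98]).round(1),len(t))
    # stem and plate: tool-frame slices by height
    for a,b in((40,60),(60,80),(80,100),(100,114),(118,132),(132,146)):
        k=(d>0)&(L[...,2]>a)&(L[...,2]<b)&(abs(L[...,0])<45)&(abs(L[...,1])<25); s=L[k]
        if len(s)>5: print((a,b),len(s),"x",np.percentile(s[:,0],[2,98]).round(1),"y",np.percentile(s[:,1],[2,50,98]).round(1),"z",np.percentile(s[:,2],[2,98]).round(1))
    return p,d,K,T
E
python3 - <<'E'
from h import *
plan(521,-252.4,320,23.9)
p,d,K,T=held()
cv2.imwrite("pics/w4.png",p[:,:,::-1])
E
```

```text
t 7.63 shift [-0.0022 -0.0001 -0.001 ] norm 0.0024 rot [ 0.11  0.08 -0.52] after-rot shift [-2.2 -0.2 -1. ] F [-0.6  0.2 -2. ] open 0.233 pos [ 520.3 -250.3  319. ]
head top tool z -14.2 x [-10.7   9.3] y [-11.    9.7] 1330
(40, 60) 103 x [3.1 3.9] y [-5.6 -0.9  3.9] z [40.7 59.9]
(60, 80) 76 x [3.2 3.9] y [-5.8 -0.9  3.4] z [60.3 79.1]
(80, 100) 63 x [3.2 3.8] y [-5.5 -0.9  3.7] z [80.6 99.8]
(100, 114) 396 x [-15.7  23.4] y [-7.8 -0.9  5.9] z [101.1 111.3]
(118, 132) 28 x [-16.2  23.7] y [-7.6 -1.   6.3] z [118.2 130.8]
(132, 146) 25 x [21.9 23.7] y [-7.4 -1.   4.9] z [133.8 145. ]
```

Request:
jog_arm([
  [-0.0008, 0.0006, 0.01, 0.1, 0.1, -0.5, 0],
  [0, 0, 0.01, 0, 0, 0, 0],
  [0, 0, 0.005, 0, 0, 0, 0],
  [0, 0, 0, 0, 0, 0, 0],
])

```text
time_s: 8.02
ee_pos: [521.5, -250.4, 291.6]
ee_rot: [0.545, 0.838, 0.0, 0.0]
force: [-0.3, 0.1, -1.5]
opening: 0.236
```

```bash
python3 - <<'E'
from h import *
plan(521.2,-250.8,290,23.9)
p,d,K,T=held(); housing(p,d,K,T)
cv2.imwrite("pics/w5.png",p[:,:,::-1])
E
```

```text
t 8.02 shift [-0.0003 -0.0004  0.0016] norm 0.0017 rot [0.03 0.01 0.05] after-rot shift [-0.3 -0.4  1.6] F [-0.3  0.1 -1.5] open 0.236 pos [ 521.5 -250.4  291.6]
head top tool z -14.2 x [-10.7   9.2] y [-11.    9.7] 1317
(40, 60) 101 x [3.2 3.9] y [-5.7 -0.9  3.8] z [40.5 59.7]
(60, 80) 76 x [3.1 3.9] y [-5.6 -0.9  3.7] z [60.5 78.9]
(80, 100) 64 x [3.2 3.8] y [-5.6 -0.9  3.7] z [81.4 99.8]
(100, 114) 394 x [-14.6  23.5] y [-7.8 -1.   5.8] z [101.1 111. ]
(118, 132) 29 x [ 4.2 23.8] y [-8.1 -2.   5.7] z [118.6 130.6]
(132, 146) 24 x [21.9 23.6] y [-7.4 -1.5  4.9] z [133.8 144.6]
red z pct [ 24.9 131.8 132.9]
rect ((529.4819946289062, -248.5859832763672), (52.020965576171875, 67.8093490600586), 23.969667434692383) box [[491.8999938964844, -228.1999969482422], [519.5, -290.1000061035156], [567.0, -269.0], [539.5, -207.0]] box px [306 157  46  58 747]
flap rect ((531.8619995117188, -253.6668701171875), (39.17179870605469, 44.40464782714844), 23.489356994628906)
```

View pics/w5.png

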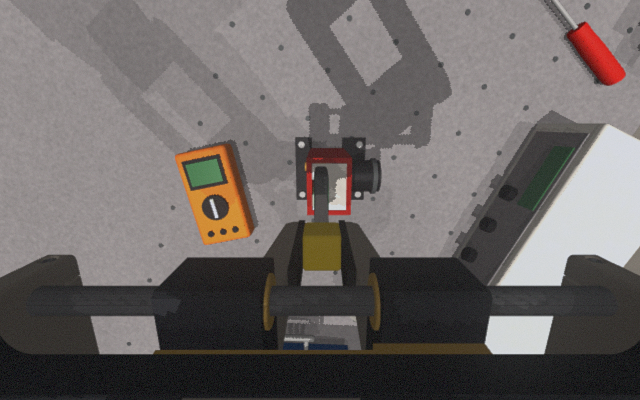

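Plate (px 313–328) lies inside the rim. In the housing frame the cartridge is at x≈-9, y≈0.2 and upright. Now I'll push into the flap.

Request:
jog_arm([
  [0, 0, 0.005, 0, 0, 0, 0],
  [0, 0, 0.005, 0, 0, 0, 0],
  [0, 0, 0.005, 0, 0, 0, 0],
  [0, 0, 0.005, 0, 0, 0, 0],
], newtons=55)

```text
time_s: 8.4
ee_pos: [522.5, -250.8, 271.9]
ee_rot: [0.545, 0.838, 0.001, 0.002]
force: [0.9, -0.1, 3.7]
opening: 0.235
```

Request:
jog_arm([
  [0, 0, 0.003, 0, 0, 0, 0],
  [0, 0, 0.003, 0, 0, 0, 0],
  [0, 0, 0.003, 0, 0, 0, 0],
])

```text
time_s: 8.65
ee_pos: [522.4, -251.3, 262.3]
ee_rot: [0.545, 0.838, 0.0, 0.002]
force: [-1.0, -0.1, 3.6]
opening: 0.236
```

```bash
python3 - <<'E'
from h import *
plan(521.2,-250.8,262,23.9)
E
```

```text
t 8.65 shift [ 0.001  -0.0009  0.0003] norm 0.0014 rot [0.13 0.16 0.01] after-rot shift [ 1.  -0.9  0.3] F [-1.  -0.1  3.6] open 0.236 pos [ 522.4 -251.3  262.3]
```

Request:
jog_arm([
  [0.0005, -0.001, 0.004, 0.1, 0.1, 0, 0],
  [0, -0.001, 0.004, 0, 0, 0, 0],
  [0, -0.0005, 0.004, 0, 0, 0, 0],
  [0, 0, 0.004, 0, 0, 0, 0],
])

```text
time_s: 8.98
ee_pos: [518.7, -252.5, 244.5]
ee_rot: [0.545, 0.838, -0.001, -0.0]
force: [0.3, -0.2, 1.2]
opening: 0.236
```

```bash
python3 - <<'E'
from h import *
plan(519.7,-251.4,238,23.9)
E
```

```text
t 8.98 shift [0.0006 0.0013 0.0065] norm 0.0066 rot [-0.1   0.05  0.02] after-rot shift [0.6 1.3 6.5] F [ 0.3 -0.2  1.2] open 0.236 pos [ 518.7 -252.5  244.5]
```

Request:
jog_arm([
  [0.0006, 0.0008, 0.003, 0, 0, 0, 0],
  [0, 0, 0.004, 0, 0, 0, 0],
  [0, 0, 0.004, 0, 0, 0, 0],
  [0, 0, 0.003, 0, 0, 0, 0],
])

```text
time_s: 9.32
ee_pos: [518.6, -251.4, 228.0]
ee_rot: [0.545, 0.838, -0.001, -0.001]
force: [-0.6, -1.1, 1.6]
opening: 0.236
```

```bash
python3 - <<'E'
from h import *
plan(519.3,-251.6,228,23.9)
E
```

```text
t 9.32 shift [-0.0004  0.0005 -0.    ] norm 0.0007 rot [-0.16 -0.01  0.01] after-rot shift [-0.4  0.5 -0. ] F [-0.6 -1.1  1.6] open 0.236 pos [ 518.6 -251.4  228. ]
```

Request:
jog_arm([
  [-0.0002, 0.0004, 0.003, -0.1, 0, 0, 0],
  [0, 0, 0.003, 0, 0, 0, 0],
  [0, 0, 0.003, 0, 0, 0, 0],
  [0, 0, 0.003, 0, 0, 0, 0],
])

```text
time_s: 9.65
ee_pos: [518.6, -251.3, 214.2]
ee_rot: [0.545, 0.838, -0.001, -0.001]
force: [-1.4, -1.6, 0.9]
opening: 0.235
```

```bash
python3 - <<'E'
from h import *
plan(519.3,-251.6,200,23.9)
E
```

```text
t 9.65 shift [-0.0005  0.0006  0.0142] norm 0.0142 rot [-0.12 -0.06  0.02] after-rot shift [-0.5  0.6 14.2] F [-1.4 -1.6  0.9] open 0.235 pos [ 518.6 -251.3  214.2]
```

Request:
jog_arm([
  [0, 0.0003, 0.003, 0, 0, 0, 0],
  [0, 0, 0.003, 0, 0, 0, 0],
  [0, 0, 0.003, 0, 0, 0, 0],
  [0, 0, 0.003, 0, 0, 0, 0],
  [0, 0, 0.002, 0, 0, 0, 0],
])

```text
time_s: 10.07
ee_pos: [519.2, -250.9, 198.3]
ee_rot: [0.545, 0.838, -0.0, -0.001]
force: [0.2, 0.3, -0.7]
opening: 0.234
```

Request:
jog_arm([
  [0, 0, 0.0015, 0, 0, 0, 0],
  [0, 0, 0.0015, 0, 0, 0, 0],
  [0, 0, 0.0015, 0, 0, 0, 0],
])

```text
time_s: 10.32
ee_pos: [519.8, -250.5, 193.0]
ee_rot: [0.545, 0.838, 0.0, -0.001]
force: [0.2, -0.0, -1.7]
opening: 0.233
```

Request:
jog_arm([
  [-0.0006, -0.0006, 0.001, 0, 0, 0, 0],
  [0, 0, 0.001, 0, 0, 0, 0],
  [0, 0, 0.001, 0, 0, 0, 0],
])

```text
time_s: 10.57
ee_pos: [519.7, -251.3, 189.7]
ee_rot: [0.545, 0.838, 0.001, -0.0]
force: [0.2, -0.0, -0.8]
opening: 0.234
```

Request:
jog_arm([
  [0, 0, 0.001, 0, 0, 0, 0],
  [0, 0, 0.001, 0, 0, 0, 0],
  [0, 0, 0.001, 0, 0, 0, 0],
])

```text
time_s: 10.82
ee_pos: [519.8, -251.4, 186.6]
ee_rot: [0.545, 0.838, 0.001, -0.0]
force: [-0.3, 0.2, -1.5]
opening: 0.236
```

Request:
jog_arm([
  [0, -0.0002, 0.001, 0, 0, 0, 0],
  [0, 0, 0.001, 0, 0, 0, 0],
  [0, 0, 0.001, 0, 0, 0, 0],
])

```text
time_s: 11.07
ee_pos: [519.7, -251.5, 183.3]
ee_rot: [0.545, 0.838, 0.001, -0.0]
force: [1.2, -0.4, -1.0]
opening: 0.233
```

Request:
jog_arm([
  [0, 0, 0.001, 0, 0, 0, 0],
  [0, 0, 0.001, 0, 0, 0, 0],
])

```text
time_s: 11.23
ee_pos: [519.7, -251.5, 181.2]
ee_rot: [0.545, 0.838, 0.001, -0.0]
force: [-1.0, -0.4, -1.4]
opening: 0.24
```

Request:
jog_arm([
  [0, 0, 0.001, 0, 0, 0, 0],
  [0, 0, 0.001, 0, 0, 0, 0],
])

```text
time_s: 11.4
ee_pos: [519.7, -251.5, 178.9]
ee_rot: [0.545, 0.838, 0.001, -0.0]
force: [-0.5, -0.2, -1.0]
opening: 0.236
```

Request:
jog_arm([
  [0, 0, 0.001, 0, 0, 0, 0],
  [0, 0, 0.001, 0, 0, 0, 0],
])

```text
time_s: 11.57
ee_pos: [519.7, -251.5, 176.7]
ee_rot: [0.545, 0.838, 0.001, -0.0]
force: [0.1, -0.3, -1.8]
opening: 0.236
```

Request:
jog_arm([
  [0, 0, 0.001, 0, 0, 0, 0],
  [0, 0, 0.0005, 0, 0, 0, 0],
])

```text
time_s: 11.73
ee_pos: [519.6, -251.5, 174.9]
ee_rot: [0.545, 0.838, 0.001, -0.0]
force: [0.6, 0.4, -1.3]
opening: 0.235
```

Request:
jog_arm([
  [0, 0, 0.001, 0, 0, 0, 0],
  [0, 0, 0.0007, 0, 0, 0, 0],
])

```text
time_s: 11.9
ee_pos: [519.8, -251.6, 173.3]
ee_rot: [0.545, 0.838, 0.001, -0.0]
force: [-0.8, 0.2, 3.2]
opening: 0.234
```

Request:
jog_arm([
  [0, 0, 0.0006, 0, 0, 0, 0],
])

```text
time_s: 11.98
ee_pos: [519.9, -251.7, 173.0]
ee_rot: [0.545, 0.838, 0.001, 0.0]
force: [-0.7, 0.4, 5.5]
opening: 0.236
```

Request:
jog_arm([
  [0, 0, 0.0007, 0, 0, 0, 0],
])

```text
time_s: 12.07
ee_pos: [520.0, -251.7, 172.8]
ee_rot: [0.545, 0.838, 0.001, 0.0]
force: [-1.7, 1.4, 6.0]
opening: 0.235
```

Request:
jog_arm([
  [0, 0, 0.0012, 0, 0, 0, 0],
])

```text
time_s: 12.15
ee_pos: [520.1, -251.8, 172.3]
ee_rot: [0.545, 0.838, 0.001, 0.0]
force: [-3.1, 1.4, 10.3]
opening: 0.235
```

Request:
jog_arm([
  [0, 0, 0.0009, 0, 0, 0, 0],
])

```text
time_s: 12.23
ee_pos: [520.2, -251.9, 172.2]
ee_rot: [0.545, 0.838, 0.001, 0.001]
force: [-2.4, 0.1, 10.2]
opening: 0.228
```

Request:
jog_arm([
  [0, 0, 0.0009, 0, 0, 0, 0],
])

```text
time_s: 12.32
ee_pos: [520.2, -251.9, 172.1]
ee_rot: [0.545, 0.838, 0.001, 0.001]
force: [-3.1, 2.2, 10.1]
opening: 0.233
```

Request:
jog_arm([
  [0, 0, 0.001, 0, 0, 0, 0],
  [0, 0, 0.001, 0, 0, 0, 0],
])

```text
time_s: 12.48
ee_pos: [520.2, -252.0, 172.1]
ee_rot: [0.545, 0.838, 0.001, 0.001]
force: [-2.8, 0.2, 10.8]
opening: 0.232
```

```bash
python3 - <<'E'
from h import *
plan(519.6,-251.6,172,23.9)
p,d,K,T=look("side"); cv2.imwrite("pics/s3.png",cv2.resize(p[100:240,280:460,::-1],None,fx=4,fy=4,interpolation=cv2.INTER_CUBIC))
E
```

```text
t 12.48 shift [ 0.0006 -0.0004  0.0001] norm 0.0007 rot [ 0.11  0.04 -0.  ] after-rot shift [ 0.6 -0.4  0.1] F [-2.8  0.2 10.8] open 0.232 pos [ 520.2 -252.   172.1]
```

View pics/s3.png

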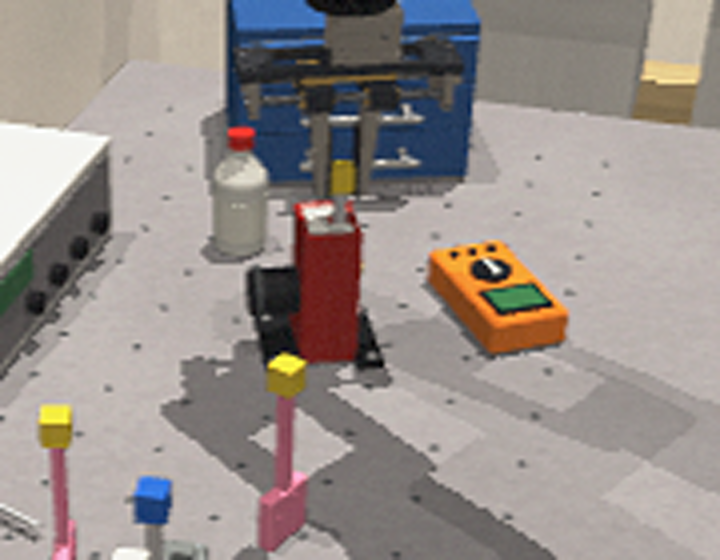

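The cartridge is seated, with the flap level around the stem at crop px (330,215). About 12 N was held for over 0.3 s. Next I'll relax the push and release.

Request:
jog_arm([
  [0, -0.0003, 0, 0, 0, 0, 0],
  [0, 0, 0, 0, 0, 0, 0],
], newtons=20)

```text
time_s: 12.7
ee_pos: [520.0, -252.3, 173.5]
ee_rot: [0.545, 0.838, 0.0, 0.001]
force: [-1.2, 0.6, 2.1]
opening: 0.237
```

Request:
jog_arm([
  [0, 0, 0, 0, 0, 0, 0.05],
  [0, 0, 0, 0, 0, 0, 0.05],
  [0, 0, 0, 0, 0, 0, 0.05],
  [0, 0, 0, 0, 0, 0, 0.05],
  [0, 0, 0, 0, 0, 0, 0.05],
])

```text
time_s: 13.12
ee_pos: [520.3, -252.4, 173.3]
ee_rot: [0.545, 0.838, 0.001, 0.002]
force: [0.1, -0.0, -0.2]
opening: 0.54
```

Released; I'll retreat straight up.

Request:
jog_arm([
  [0, 0, -0.005, 0, 0, 0, 0.05],
  [0, 0, -0.015, 0, 0, 0, 0.05],
  [0, 0, -0.025, 0, 0, 0, 0.05],
  [0, 0, -0.03, 0, 0, 0, 0.05],
  [0, 0, -0.03, 0, 0, 0, 0.05],
  [0, 0, -0.03, 0, 0, 0, 0.05],
  [0, 0, -0.015, 0, 0, 0, 0.05],
  [0, 0, 0, 0, 0, 0, 0.05],
  [0, 0, 0, 0, 0, 0, 0.05],
])

```text
time_s: 13.87
ee_pos: [518.6, -251.6, 330.2]
ee_rot: [0.545, 0.838, 0.0, -0.0]
force: [-0.4, -0.1, -0.6]
opening: 0.546
```

```bash
python3 - <<'E'
from h import *
o=ctrl.get_obs(); print(o["time_s"],o["ee_pos"].round(1),o["force"].round(1))
p,d,K,T=look("wrist","w6"); C=cloud(d,K,T)
c,s=np.cos(np.radians(23.9)),np.sin(np.radians(23.9)); L=(C-[529.5,-248.6,0])@np.array([[c,s,0],[-s,c,0],[0,0,1]]).T
hsv=cv2.cvtColor(p,cv2.COLOR_RGB2HSV).astype(int); H,S,V=hsv[...,0],hsv[...,1],hsv[...,2]
m=(H>18)&(H<36)&(S>120)&(abs(L[...,0])<60)&(abs(L[...,1])<60)&(L[...,2]>140)
q=L[m]; zt=np.percentile(q[:,2],70); t=q[abs(q[:,2]-zt)<3]; print("head z",zt,"x",np.percentile(t[:,0],[2,98]).round(1),"y",np.percentile(t[:,1],[2,98]).round(1),len(t))
f=(S<60)&(V>130)&(abs(L[...,0])<19)&(abs(L[...,1])<27)&(L[...,2]>85)&(L[...,2]<138); print("flap z pct",np.percentile(L[f][:,2],[5,25,50,75,95]).round(1),f.sum())
cv2.imwrite("pics/w6c.png",cv2.resize(p[120:300,220:440,::-1],None,fx=3,fy=3))
E
```

```text
13.8667 [ 518.6 -251.6  330.2] [-0.4 -0.1 -0.6]
head z 430.6650597146496 x [-36.3  41.5] y [16.9 18.8] 1360
flap z pct [130.8 131.5 132.1 132.6 133.3] 479
```

View pics/w6c.png

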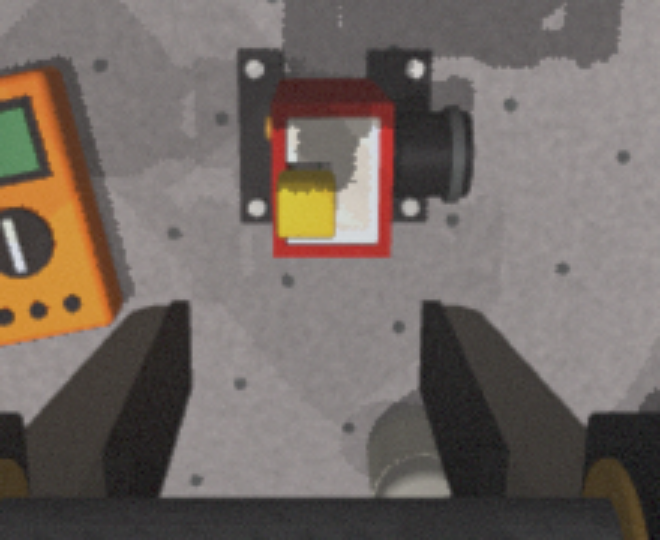

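The yellow head stands at crop px (307,205) and the flap is flush, with depth about 132 mm all over. My head mask caught the gripper's brass ring, so I'll limit it in z and also check the spares.

```bash
python3 - <<'E'
from h import *
p,d,K,T=look("wrist"); C=cloud(d,K,T)
c,s=np.cos(np.radians(23.9)),np.sin(np.radians(23.9)); L=(C-[529.5,-248.6,0])@np.array([[c,s,0],[-s,c,0],[0,0,1]]).T
hsv=cv2.cvtColor(p,cv2.COLOR_RGB2HSV).astype(int); H,S,V=hsv[...,0],hsv[...,1],hsv[...,2]
m=(H>18)&(H<36)&(S>120)&(abs(L[...,0])<40)&(abs(L[...,1])<40)&(L[...,2]>145)&(L[...,2]<215)
q=L[m]; zt=np.percentile(q[:,2],70); t=q[abs(q[:,2]-zt)<3]; print("head z",zt,"x",np.percentile(t[:,0],[2,98]).round(1),"y",np.percentile(t[:,1],[2,98]).round(1),len(t))
a=np.load("scene0.npz")["p"].astype(int); b=look("scene")[0].astype(int)
for n,(u,v) in dict(blue=(384,212),white=(410,224),meter=(277,124),solvent=(207,150),post=(342,275)).items(): print(n,abs(a-b)[v-10:v+10,u-10:u+10].mean().round(1))
E
```

```text
head z 187.68663389580723 x [-22.1  -1.2] y [-9.4 10.8] 360
blue 2.2
white 2.3
meter 9.3
solvent 2.4
post 2.2
```

```bash
python3 - <<'E'
from plant import ctrl
print(ctrl.finish_job())
E
```

```text
the job is handed in; nothing more can be done
None
```

The yellow-headed cartridge is seated upright in the housing's slot with the flap shut, and the job is handed in (no verdict is reported). It was handed in about 14 s into the 46 s limit.

- **Insertion:** I took the cartridge from the rack's end pocket and pushed the flap open with it. I lowered it down the slot and felt the pad with the underside about 22 mm above the bench.
- **Seating:** I held a push of about 11.5–12 N (wrist force plus the cartridge's weight) for over 0.3 s, then eased off, released and withdrew straight up.
- **Last checks:** The head centre measures x ≈ -11.7 mm, y ≈ +0.7 mm in the housing's frame. The underside is at about 22 mm, and the flap reads flush at about 132 mm. The wrist force at the end was about zero.
- **Bystanders:** The image patches of the two spares, the bottle and the lens post have not changed. The multimeter's patch changed (9.3 against about 2.3 for the others), which I put down to the arm's shadow; I did not measure its position again. The screwdriver and bin were not compared.
- **One check that failed first:** My first head measurement picked up the gripper's brass ring. I repeated it with height limits, and the values above come from that.

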